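# Build a sieve column on the shaker

## Task

Build the sieve column on the shaker: first set the drain pan right down in the shaker's seat with its spout lying in the slot, pointing over the beaker, then stack on it the fine sieve, the medium sieve, the coarse sieve and last the lid, each seated level in the rim of the piece below. Leave the column standing free and do not disturb the beaker, the sample jar, the torch or the sample tub.

Things in the scene. Friction and masses are not known exactly. Their poses are not given: they have to be found in the camera images.
- shaker: White bench sieve shaker, fixed. Origin at bench level under the centre of its round seat; x along the spout slot, z up. Housing x -95..45, y +-58, 46 mm high (knobs at -x end 56). Seat plate 88 mm dia, top at z 58, bears a ring 63 inside, 74 outside dia, top at z 70; an 18 mm wide slot through the ring on +x. A seated pan has its origin 58 mm above this one, pan x along shaker x.
- drain_pan: Open round steel pan with a straight spout, bottom of the column. Outside dia 60, inside 54, 40 mm high, foot chamfered to 52 mm dia over 4 mm. Spout: level 10 mm tube along the pan's +x, its axis 11 mm above the underside, ending 66 mm from the pan's centre; turned wrongly it rides on the seat's ring. Origin: centre of the underside, z up. 140 g. Stands upright on the bench.
- sieve_fine: Fine sieve, the lowest frame: 33 mm high overall, close woven brass cloth, no holes to be seen. Steel ring, outside dia 60, inside 54 mm; its lowest 8 mm is a skirt (51 mm dia, tapering to 45) that drops inside the rim below until the 60 mm shoulder rests on that rim. Origin: centre of the underside, z up; any yaw. 90 g. Stands upright on the bench. Seated on the pan its origin is 32 mm above the pan's origin.
- sieve_medium: Medium sieve, the middle frame: 41 mm high overall, square brass mesh of 6 mm pitch. Steel ring, outside dia 60, inside 54 mm; its lowest 8 mm is a skirt (51 mm dia, tapering to 45) that drops inside the rim below until the 60 mm shoulder rests on that rim. Origin: centre of the underside, z up; any yaw. 110 g. Stands upright on the bench. Seated on the fine sieve its origin is 25 mm above that one's.
- sieve_coarse: Coarse sieve, the tallest frame: 49 mm high overall, square brass mesh of 12 mm pitch. Steel ring, outside dia 60, inside 54 mm; its lowest 8 mm is a skirt (51 mm dia, tapering to 45) that drops inside the rim below until the 60 mm shoulder rests on that rim. Origin: centre of the underside, z up; any yaw. 130 g. Stands upright on the bench. Seated on the medium sieve its origin is 33 mm above that one's.
- lid: Round steel lid with a black knob. From the origin (centre of the underside) up: 7 mm of skirt (51 mm dia, tapering to 45), a 5 mm plate of 60 mm dia, then the knob, 20 mm dia from 14 mm up to its top at 34 mm. Any yaw. 70 g. Stands skirt down on the bench. Seated on the coarse sieve its origin is 42 mm above that one's.
- beaker: Bystander: loose glass beaker, 54 mm dia at the rim, 52 mm high, open, on the bench just beyond the shaker's slot, about 81 mm from the seat's axis, so that the seated pan's spout ends over its mouth. Origin: centre of its underside.
- sample_jar: Bystander: loose amber glass jar with white cap, 42 mm dia, 50 mm high, standing among the sieves. Origin: centre of its underside.
- torch: Bystander: black hand torch lying loose on the bench, 128 mm long along its x, 34 mm thick at the head (+x). Origin: under its middle, at bench level.
- sample_tub: Bystander: loose round clear tub of yellow sample with a white lid, 92 mm dia, 54 mm high. Origin: centre of its underside.
Things that resemble listed ones, but are neither listed nor needed, are in the scene too. What is shaped like the sieve_medium but purple is not meant. What is shaped like the drain_pan but turquoise is not meant.

How it is judged:
By the outcome, as a careful person would: the job done as asked, in the order asked, and still so for the second after the job is handed in, with the robot touching nothing.
It also fails if it takes over 131 s, if anything falls off the work surface, if the arm or the gripper's body presses on something with over 40 N, if the wrist force passes 120 N, or if a joint passes its speed limit or range.

## Robot

A 6-joint arm with a two-finger parallel gripper is mounted at the origin on the work surface. World frame = base frame: x ahead of the robot, y to its left, z up, the work surface at z = 0. Lengths are in mm, angles in rad, forces in N, time in s.
With the tool pointing down it reaches from about 275 to 725 mm from the base axis. Payload 15.9 kg.
Tool frame: the origin (TCP) lies midway between the tips of the shut fingers; the grasp point (between the pads) lies 19 mm behind it (grip_point_offset is the z of the grasp point in the tool frame, in mm); z points along the fingers, y is the direction in which the jaws open and shut (so a half turn about z gives the same grasp; the last joint's range is limited). The gripper opens to 85 mm and grips with 20 to 120 N. Pads are 22 mm wide; open, the fingers measure 114 mm over their backs; the gripper's body (76 mm by 85 mm) begins 54 mm behind the grasp point. The pads swing forward as they close: fully open they stand 13 mm farther back than shut.
Start: joints at [-1.345, 0.213, -0.034, 1.323, 0, 1.571], TCP at [111.938, -487.294, 231.306] pointing down, gripper open.
Joint ranges: [-2.98, 2.98], [-0.74, 1.72], [-1.14, 1.35], [-2.1, 2.04], [-1.57, 1.44], [-3.14, 3.14]. Speed limits (rad/s): [1.89, 1.89, 2.39, 2.57, 3.14, 3.14].

## Interface

Orientations are given as a unit quaternion [x, y, z, w].
In Python, from cell import movep, movel, set_joints, set_gripper, pause, ik, sense, get_image, MotionError, hand_in, grip_point_offset gives the robot as it stands. Calls block until the motion is done:
- movep(position, orientation): joint-space move of the TCP to a pose.
- movel(position, attitude=None, vel=150, until_force=None): straight line of the TCP; attitude=None keeps the orientation; vel is the mean speed in mm/s. With until_force (N) it stops when the force on the tool has changed by that much, and returns True; else False.
- set_joints(angles): joint-space move.
- set_gripper(opening, effort=None): finger opening in mm; effort is the grip in N (None keeps the last); returns when the fingers have stopped.
- pause(seconds).
- ik(position, orientation): joint angles nearest the present ones, or None.
- sense(): the state.
- get_image(name): name is "scene" or "top" or "wrist"; returns a dict with "pixels" (420x560x3 uint8, red, green, blue), "fx", "fy", "cx", "cy" (pixels), "dist_coeffs" ([k1, k2, p1, p2, k3] as OpenCV has them; the pictures are not rectified), "T" (4x4, takes a point from camera to world coordinates). Camera axes: x right, y down, z forward; pixel columns grow to the right and rows downward; lengths in mm; the calibration is good to about 2 mm. A picture is of the moment at which its call begins. There is no depth.
A pose or a line that the arm cannot do raises MotionError and nothing moves.
- hand_in(): hands the job in, once; it reports no verdict.
The state is a dict: "t": time; "qpos": joint angles; "qd": joint speeds; "effort": joint torques, N m; "tcp_pos": TCP position; "eef_rot": TCP orientation; "force": force on the tool from outside, world axes, zero at the start; "ft_torque": the same for the moment, N m; "opening": finger opening in mm.
Only numpy, scipy, OpenCV 4.12 (cv2) and the standard library are available. Lean on these libraries where they do the work, as an engineer would, in place of code of your own. Each camera call takes 0.05 s, during which the arm holds its last target.

## Working session

There is one attempt and no reset: what is moved stays moved. The work goes in short steps, each a Python script; the robot and the scene stay as the last script left them, time stands still between calls to the robot, and variables do not carry over. Pictures are saved under pics/ and viewed, and the job is handed in when it is done.

```bash
ls; mkdir -p pics; python3 - <<'E'
from cell import *
import cv2,numpy as np
for n in ("scene","top","wrist"):
    im=get_image(n); cv2.imwrite(f"pics/{n}0.png",im["pixels"][:,:,::-1])
    print(n,im["fx"],im["fy"],im["cx"],im["cy"],im["dist_coeffs"]);print(np.round(im["T"],3))
print(sense(),grip_point_offset)
E
```

```text
pics
scene 419.4271584257845 419.4271584257845 282.73662484307624 205.64963036579186 [0.00725093 0.         0.         0.         0.        ]
[[ 4.900000e-01  4.990000e-01 -7.150000e-01  1.370143e+03]
 [ 8.720000e-01 -3.030000e-01  3.860000e-01 -4.364450e+02]
 [-2.400000e-02 -8.120000e-01 -5.830000e-01  7.376760e+02]
 [ 0.000000e+00  0.000000e+00  0.000000e+00  1.000000e+00]]
top 384.1604344076884 384.1604344076884 281.67710241990665 211.71903409493993 [0.00574374 0.         0.         0.         0.        ]
[[-2.90000e-02 -9.81000e-01  1.91000e-01  3.70103e+02]
 [-9.99000e-01  2.50000e-02 -2.10000e-02  2.20460e+01]
 [ 1.60000e-02 -1.91000e-01 -9.81000e-01  9.61142e+02]
 [ 0.00000e+00  0.00000e+00  0.00000e+00  1.00000e+00]]
wrist 315.39529911167114 315.39529911167114 284.17803283068815 205.5255350951387 [-0.06716973  0.          0.          0.          0.        ]
[[ 2.24000e-01 -9.23000e-01 -3.14000e-01  1.91689e+02]
 [-9.75000e-01 -2.12000e-01 -7.20000e-02 -4.68581e+02]
 [-0.00000e+00  3.22000e-01 -9.47000e-01  3.73181e+02]
 [ 0.00000e+00  0.00000e+00  0.00000e+00  1.00000e+00]]
{'t': 0.15, 'qpos': array([-1.34504207e+00,  2.13275077e-01, -3.48821175e-02,  1.32348540e+00,
        6.63067088e-06,  1.57080781e+00]), 'qd': array([ 6.97273603e-05, -6.40419391e-04,  2.70967557e-03, -1.29929485e-04,
       -1.04874001e-03,  1.68148252e-03]), 'effort': array([-1.26358904e-03, -6.86404681e+01,  4.87248480e+01,  1.30062489e-02,
       -4.53982375e-05,  1.87041968e-05]), 'tcp_pos': array([ 111.86739689, -487.07102903,  230.92690136]), 'eef_rot': array([ 9.93636696e-01,  1.12631863e-01, -4.43691151e-05, -4.20815684e-04]), 'force': array([ 0.27207982,  0.49263539, -0.10185804]), 'ft_torque': array([ 0.03752932, -0.05298353, -0.03787269]), 'opening': 85.28992967301494} -18.700000000000003
```

View pics/scene0.png

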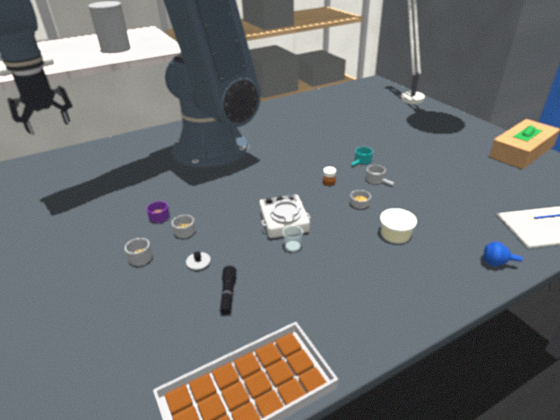

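View pics/top0.png

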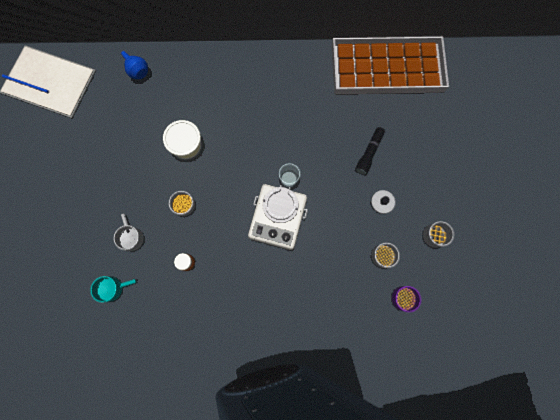

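View pics/wrist0.png

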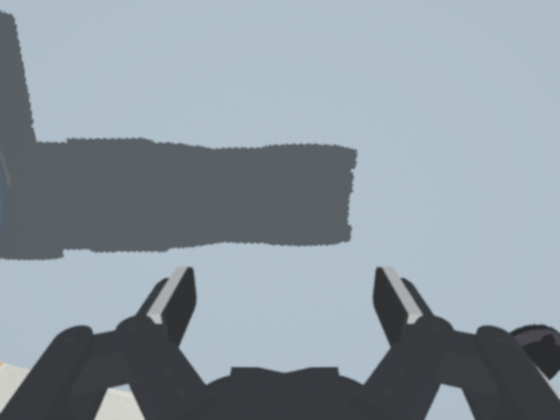

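```bash
python3 - <<'E'
import cv2,numpy as np
im=cv2.imread("pics/top0.png")
cs=[(127,237),(105,290),(181,203),(386,255),(438,235),(383,201),(406,298),(280,210)]
t=[]
for u,v in cs:
    c=im[v-28:v+28,u-28:u+28]; c=cv2.resize(c,(196,196),interpolation=cv2.INTER_CUBIC); cv2.putText(c,f"{u},{v}",(3,15),0,.5,(0,255,255)); t.append(c)
cv2.imwrite("pics/crops.png",np.vstack([np.hstack(t[:4]),np.hstack(t[4:])]))
E
cat > h.py <<'E'
from cell import *
import cv2,numpy as np
from scipy.spatial.transform import Rotation as R
def ray(im,px):
    K=np.array([[im["fx"],0,im["cx"]],[0,im["fy"],im["cy"]],[0,0,1]])
    p=cv2.undistortPoints(np.array(px,float).reshape(-1,1,2),K,np.array(im["dist_coeffs"],float)).reshape(-1,2)
    d=np.c_[p,np.ones(len(p))]@im["T"][:3,:3].T
    return im["T"][:3,3],d
def onplane(im,px,z):
    o,d=ray(im,px); return o+d*((z-o[2])/d[:,2])[:,None]
def project(im,P):
    K=np.array([[im["fx"],0,im["cx"]],[0,im["fy"],im["cy"]],[0,0,1]])
    M=np.linalg.inv(im["T"]); rv,_=cv2.Rodrigues(M[:3,:3])
    return cv2.projectPoints(np.array(P,float).reshape(-1,1,3),rv,M[:3,3],K,np.array(im["dist_coeffs"],float))[0].reshape(-1,2)
def down(yaw):  # tool z down; tool y axis direction in world at angle yaw
    y=np.array([np.cos(yaw),np.sin(yaw),0]);z=np.array([0,0,-1.]);x=np.cross(y,z)
    return R.from_matrix(np.c_[x,y,z]).as_quat()
def save(im,n,pix=None):
    a=(im["pixels"] if pix is None else pix)[:,:,::-1]; cv2.imwrite(f"pics/{n}.png",a)
E
python3 - <<'E'
from h import *
im=get_image("top")
for n,u,v,z in [("pan",127,237,40),("fine",181,203,33),("med",386,255,41),("coarse",438,235,49),("lid",383,201,12),("shaker",282,205,70),("beaker",289,175,52),("jar",183,262,50),("tub",182,138,54),("turq",105,290,40),("purple",406,298,41),("torch",370,150,15)]:
    p=onplane(im,[(u,v)],z)[0]; print(n,np.round(p),np.hypot(*p[:2]).round())
E
```

```text
pan [497. 374.  40.] 622.0
fine [579. 249.  33.] 630.0
med [ 437. -245.   41.] 501.0
coarse [ 481. -372.   49.] 608.0
lid [ 576. -256.   12.] 630.0
shaker [559.   2.  70.] 559.0
beaker [638. -18.  52.] 638.0
jar [433. 237.  50.] 494.0
tub [739. 245.  54.] 779.0
turq [374. 419.  40.] 562.0
purple [ 335. -284.   41.] 439.0
torch [ 712. -232.   15.] 748.0
```

View pics/crops.png

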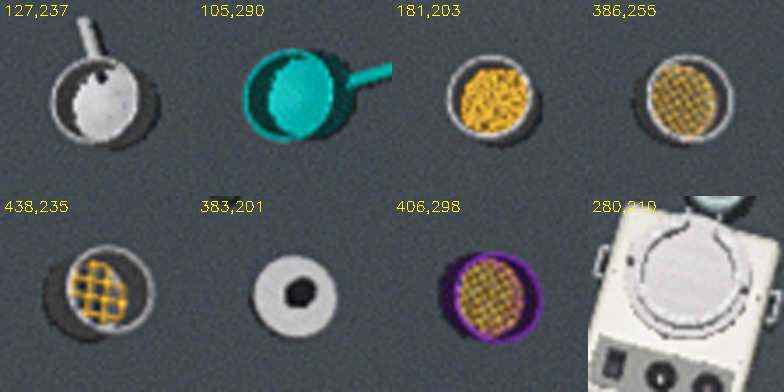

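Candidates by top-view pixel: pans are steel (127,237) and turquoise (105,290), so I take the steel one. Medium-mesh frames are steel (386,255) and purple (406,298), so I take the steel one. The close-cloth frame with no holes (181,203) is the fine sieve, the wide mesh (438,235) is the coarse sieve, and (383,201) is the lid. The crops confirm these choices. Next is a wrist look at the shaker seat, then the pan.

```bash
cat >> h.py <<'E'
def dn(psi): return down(psi-np.pi/2)   # psi = yaw of tool x
E
python3 - <<'E'
from h import *
im=get_image("top")
print(onplane(im,[(280,207),(290,183),(124,217),(127,237)],70)[:,:2].round())
t0=sense()["t"]
movep([559,2,210],dn(-.25)); print(sense()["t"]-t0)
im=get_image("wrist"); save(im,"w_shaker"); np.save("w_shaker.npy",im,allow_pickle=True)
t0=sense()["t"]
movep([497,374,140],dn(.2)); print(sense()["t"]-t0)
im=get_image("wrist"); save(im,"w_pan"); np.save("w_pan.npy",im,allow_pickle=True)
E
```

```text
[[555.   7.]
 [613. -19.]
 [540. 372.]
 [493. 363.]]
3.7
1.4249999999999998
```

View pics/w_shaker.png

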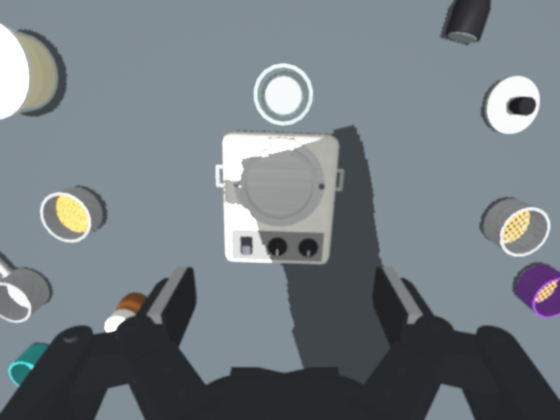

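View pics/w_pan.png

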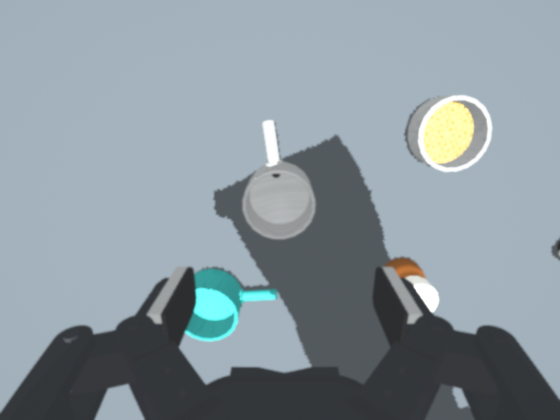

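```bash
python3 - <<'E'
import cv2,numpy as np
a=cv2.imread("pics/w_shaker.png")[115:275,200:360]; b=cv2.imread("pics/w_pan.png")[110:250,210:350]
a=cv2.resize(a,(400,400),interpolation=cv2.INTER_CUBIC);b=cv2.resize(b,(400,400),interpolation=cv2.INTER_CUBIC)
cl=cv2.createCLAHE(3,(4,4))
f=lambda x: cv2.cvtColor(cl.apply(cv2.cvtColor(x,cv2.COLOR_BGR2GRAY)),cv2.COLOR_GRAY2BGR)
cv2.imwrite("pics/zoom1.png",np.hstack([f(a),f(b)]))
E
```

```text
(no output)
```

View pics/zoom1.png

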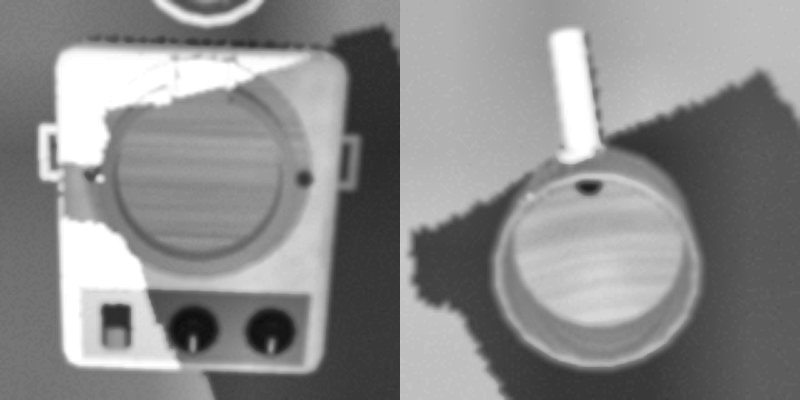

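```bash
cat >> h.py <<'E'
from scipy.optimize import least_squares
from scipy.ndimage import gaussian_filter1d
def circ(im,c,z,Rad,mode,win=5,free=False,it=3,angs=None,wout=False):
    """ridge/rise/fall radial edge points on plane z about c -> robust circle fit; returns centre, radius, rms, n"""
    g=cv2.GaussianBlur(cv2.cvtColor(np.ascontiguousarray(im["pixels"]),cv2.COLOR_RGB2GRAY),(0,0),.7).astype(np.float32)
    c=np.array(c[:2],float); r=np.arange(Rad-win-3,Rad+win+3,.25); A=np.linspace(0,2*np.pi,120,endpoint=False) if angs is None else angs
    r0=Rad
    for k in range(it):
        pts=[]
        for a in A:
            P=np.c_[c[0]+r*np.cos(a),c[1]+r*np.sin(a),np.full(len(r),z)]
            uv=project(im,P).astype(np.float32)
            p=cv2.remap(g,uv[:,0].reshape(1,-1),uv[:,1].reshape(1,-1),cv2.INTER_LINEAR)[0]
            p=gaussian_filter1d(p,2)
            if mode=="ridge": s=p-(np.roll(p,10)+np.roll(p,-10))/2
            else: s=np.gradient(p)*(1 if mode=="rise" else -1)
            ok=np.abs(r-r0)<=(win if k==0 else win*.6); s=np.where(ok,s,-1e9); i=s.argmax()
            if s[i]>(4 if mode=="ridge" else .8) : pts.append(P[i,:2])
        pts=np.array(pts)
        f=(lambda x:np.hypot(*(pts-x[:2]).T)-(x[2] if free else Rad))
        x0=np.r_[c,Rad] if free else c
        o=least_squares(f,x0,loss="soft_l1",f_scale=.4); c=o.x[:2]; r0=o.x[2] if free else Rad
        e=f(o.x)
    return np.round(c,2),round(float(r0),2),round(float(np.median(np.abs(e))),2),len(pts)
E
python3 - <<'E'
from h import *
wp=np.load("w_pan.npy",allow_pickle=True).item(); ws=np.load("w_shaker.npy",allow_pickle=True).item()
c0=onplane(wp,[(280,201)],40)[0]; print("pan0",c0)
for fr in (0,1):
  print(circ(wp,c0,40,28.5,"ridge",free=fr))
  print("outer fall",circ(wp,c0,40,30,"fall",free=fr))
sp=onplane(wp,[(269,121.5),(279,165)],12); print(sp)
c1=onplane(ws,[(281,184)],70)[0]; print("seat0",c1)
for fr in (0,1):
  for m,rr in (("rise",31.5),("fall",31.5),("ridge",34),("fall",37)):
    print(m,rr,circ(ws,c1,70,rr,m,free=fr,win=4))
tp=get_image("top"); save(tp,"top1")
print(sense()["t"])
E
```

```text
pan0 [500.13295293 377.0964578   40.        ]
(array([496.39, 377.61]), 28.5, 0.24, 120)
outer fall (array([496.26, 377.59]), 30.0, 0.23, 120)
(array([496.32, 377.61]), 28.34, 0.12, 120)
outer fall (array([496.2 , 377.58]), 29.89, 0.13, 120)
[[557.83453664 398.14040248  12.        ]
 [523.277623   382.86850833  12.        ]]
seat0 [566.2836898    2.44109796  70.        ]
rise 31.5 (array([563.87,   5.5 ]), 31.5, 0.24, 82)
fall 31.5 (array([568.1 ,   3.64]), 31.5, 0.57, 53)
ridge 34 (array([564.19,   4.06]), 34.0, 1.27, 27)
fall 37 (array([574.  ,   1.86]), 37.0, 0.7, 49)
rise 31.5 (array([565.1 ,   5.42]), 32.7, 0.62, 88)
fall 31.5 (array([565.84,   4.66]), 29.52, 0.12, 54)
ridge 34 (array([566.68,   0.58]), 31.48, 0.57, 38)
fall 37 (array([572.89,   3.25]), 38.26, 0.19, 21)
5.525
```

```bash
python3 - <<'E'
import cv2,numpy as np
a=cv2.imread("pics/top1.png")[150:260,230:330]
cv2.imwrite("pics/zoom2.png",cv2.resize(a,(545,600),interpolation=cv2.INTER_CUBIC))
E
```

```text
(no output)
```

View pics/zoom2.png

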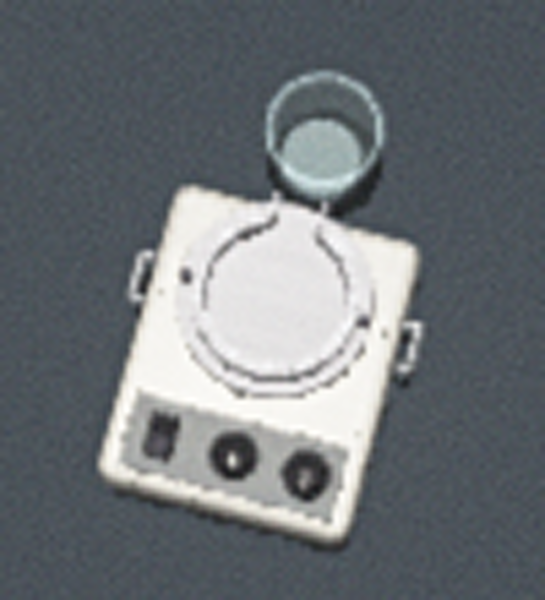

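```bash
python3 - <<'E'
from h import *
movep([470,25,190],dn(-.25))
im=get_image("wrist"); save(im,"w_sh2"); np.save("w_sh2.npy",im,allow_pickle=True); print(sense()["t"])
p=project(im,[[562,5,70]])[0].astype(int); print(p)
a=im["pixels"][max(0,p[1]-75):p[1]+75,p[0]-75:p[0]+75,::-1]
cv2.imwrite("pics/zoom3.png",cv2.resize(np.ascontiguousarray(a),None,fx=4,fy=4,interpolation=cv2.INTER_CUBIC))
E
```

```text
6.9
[280  83]
```

View pics/zoom3.png

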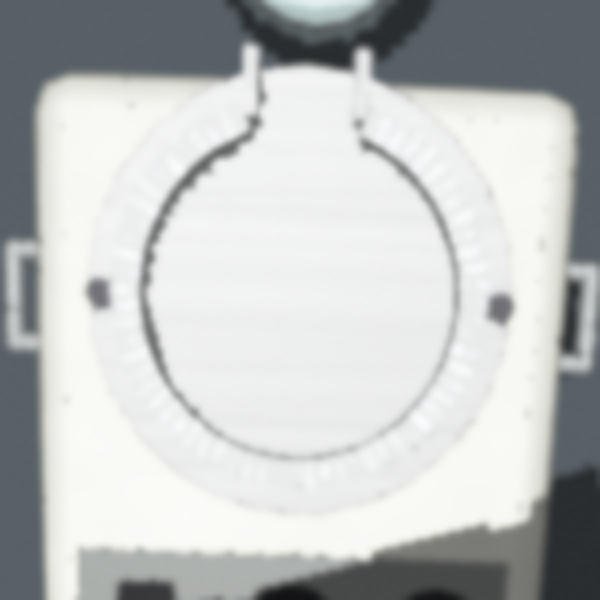

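```bash
python3 - <<'E'
from h import *
im=np.load("w_sh2.npy",allow_pickle=True).item()
A=np.linspace(0,2*np.pi,160,endpoint=False); A=A[np.abs(np.angle(np.exp(1j*(A+.25))))>.55]
c=[561,4]
for z in (58,70):
  for m in ("fall","rise"):
    print(z,m,circ(im,c,z,30.5,m,free=1,win=4,angs=A))
for m in ("fall","rise"): print("plate",m,circ(im,c,58,44,m,free=1,win=3,angs=A))
q=lambda x,y:(280-75+(x+.5)/4-.5,8+(y+.5)/4-.5)
for z in (58,70):
  P=onplane(im,[q(97,295),q(500,308),q(257,124),q(359,126)],z); print(z,P.round(1)[:,:2].tolist(),P[:2].mean(0).round(1), np.linalg.norm(P[0]-P[1]), np.arctan2(*(P[0]-P[1])[[1,0]])-np.pi/2, "slotmid",P[2:].mean(0).round(1))
# housing edges from colour mask
g=im["pixels"].min(2); m=(g>185).astype(np.uint8)
for tag,I in (("wrist",im),("top",get_image("top"))):
    g=I["pixels"].min(2).astype(np.float32)
    def edge(side,z=46,psi=-.25,c=np.array([561,4.])):
        ex=np.array([np.cos(psi),np.sin(psi)]);ey=np.array([-ex[1],ex[0]]);pts=[]
        for x in np.linspace(-55,25,30):
            if abs(x)<8: continue
            s=np.arange(48,70,.25); P=c+x*ex+side*s[:,None]*ey
            uv=project(I,np.c_[P,np.full(len(s),z)]).astype(np.float32)
            p=gaussian_filter1d(cv2.remap(g,uv[:,0].reshape(1,-1),uv[:,1].reshape(1,-1),1)[0],2); i=np.gradient(p).argmin(); pts.append(P[i])
        pts=np.array(pts,np.float32); l=cv2.fitLine(pts,cv2.DIST_HUBER,0,.1,.01).ravel(); a=np.arctan2(l[1],l[0]); a=(a+np.pi/2)%np.pi-np.pi/2
        d=(l[2:]-c)@ey; return round(float(a),3),round(float(d),2)
    print(tag,"edge +y",edge(1),"-y",edge(-1))
E
```

```text
58 fall (array([563.43,   5.32]), 30.75, 0.01, 132)
58 rise (array([563.54,   5.4 ]), 33.11, 0.11, 132)
70 fall (array([562.86,   5.28]), 29.4, 0.11, 132)
70 rise (array([562.97,   5.36]), 31.68, 0.08, 132)
plate fall (array([562.03,  -1.01]), 45.74, 0.12, 36)
plate rise (array([563.3 ,   5.48]), 44.02, 0.23, 117)
58 [[574.5, 45.5], [551.6, -33.9], [597.4, 5.4], [592.1, -14.1]] [563.    5.8  58. ] 82.63950894453605 -0.2807318965937873 slotmid [594.7  -4.4  58. ]
70 [[573.4, 43.7], [551.5, -32.2], [595.3, 5.4], [590.2, -13.3]] [562.4   5.7  70. ] 79.02287597362533 -0.28073189659378794 slotmid [592.8  -3.9  70. ]
wrist edge +y (-0.288, 59.15) -y (-0.29, -53.58)
top edge +y (-0.212, 54.66) -y (-0.234, -56.46)
```

```bash
python3 - <<'E'
from h import *
im=np.load("w_pan.npy",allow_pickle=True).item()
g=im["pixels"].min(2); m=np.zeros_like(g); m[112:164,255:290]=(g[112:164,255:290]>205)*255
ys,xs=np.nonzero(m); print(len(xs),xs.min(),xs.max(),ys.min(),ys.max())
l=cv2.fitLine(np.c_[xs,ys].astype(np.float32),2,0,.1,.01).ravel(); d=l[:2]*np.sign(-l[1])
a=[(l[2]+d[0]*t,l[3]+d[1]*t) for t in (-15,15)]
P=onplane(im,a,15); v=P[1]-P[0]; print(P.round(1),np.arctan2(v[1],v[0]))
c=np.array([496.35,377.6]); print([np.arctan2(*(p[:2]-c)[::-1]) for p in P])
E
```

```text
506 262 278 120 163
[[530.2 389.9  15. ]
 [553.9 397.9  15. ]] 0.3264098882446824
[np.float64(0.3480422181456254), np.float64(0.33916622632792937)]
```

```bash
python3 - <<'E'
from h import *
q=dn(.333)
movep([496.4,377.6,70],q)
hit=movel([496.4,377.6,8],vel=100,until_force=8); print(hit,sense()["tcp_pos"])
im=get_image("wrist"); save(im,"g1")
set_gripper(0,effort=50); s=sense(); print(s["opening"],s["force"].round(1),s["t"])
movel([496.4,377.6,70],vel=150)
s=sense(); print(s["tcp_pos"].round(2),s["force"].round(1),s["opening"])
im=get_image("wrist"); save(im,"g2"); np.save("g2.npy",im,allow_pickle=True); print(s["t"])
E
```

```text
False [496.81913974 377.73157452   8.61705818]
58.970398128279456 [-2.3 -2.4  9.2] 9.5417
[496.19 377.47  69.36] [-0.3  0.1 -1. ] 58.89043790716763
10.1083
```

View pics/g2.png

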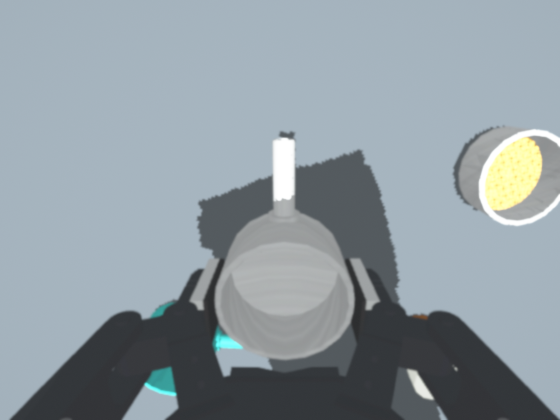

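```bash
python3 - <<'E'
from h import *
im=np.load("g2.npy",allow_pickle=True).item()
c=np.array([496.2,377.5]); psi=.333
A=np.linspace(0,2*np.pi,160,endpoint=False); d=np.abs(np.angle(np.exp(2j*(A-psi-np.pi/2))))/2; A=A[d>.55]
for z in (97,100.8,104):
  for m,r in (("ridge",28.5),("fall",30)):
    o=circ(im,c,z,r,m,free=1,win=4,angs=A); e=o[0]-c
    print(z,m,o,"tool x,y offs",e@[np.cos(psi),np.sin(psi)],e@[np.sin(psi),-np.cos(psi)])
g=im["pixels"].min(2); m=np.zeros_like(g); m[138:196,262:306]=(g[138:196,262:306]>205)
ys,xs=np.nonzero(m); l=cv2.fitLine(np.c_[xs,ys].astype(np.float32),2,0,.1,.01).ravel(); d=l[:2]*np.sign(-l[1])
P=onplane(im,[(l[2]+d[0]*t,l[3]+d[1]*t) for t in (-20,20)],76); v=P[1]-P[0]; print(P.round(1),np.arctan2(v[1],v[0]),[np.arctan2(*(p[:2]-c)[::-1]) for p in P])
E
```

```text
97 ridge (array([493.14, 377.32]), 29.37, 0.35, 98) tool x,y offs -2.9507401784006055 -0.8301399879372028
97 fall (array([493.33, 376.92]), 30.61, 0.14, 90) tool x,y offs -2.901929523435224 -0.39000646278621925
100.8 ridge (array([495.78, 378.23]), 28.39, 0.34, 101) tool x,y offs -0.15830552678762339 -0.8271876209110802
100.8 fall (array([495.96, 377.92]), 29.63, 0.16, 90) tool x,y offs -0.08952635904156664 -0.47537882897409117
104 ridge (array([498.04, 379.  ]), 27.56, 0.32, 101) tool x,y offs 2.229240903497464 -0.8161403029957084
104 fall (array([498.2 , 378.66]), 28.77, 0.21, 90) tool x,y offs 2.2693123612799404 -0.4425171261568512
[[538.2 392.7  76. ]
 [555.  398.5  76. ]] 0.3340375486788788 [np.float64(0.3468146187156008), np.float64(0.34318355671874473)]
```

```bash
python3 - <<'E'
from h import *
q=dn(-.287); c=(563.1,5.0)
movel([496.2,377.5,130],vel=200)
movep([*c,130],q)
movel([*c,84],vel=80)
im=get_image("wrist"); save(im,"p1"); np.save("p1.npy",im,allow_pickle=True)
s=sense(); print(s["tcp_pos"].round(2),s["t"],s["force"].round(1))
E
```

```text
[563.49   5.07  84.56] 12.7917 [ 1.1  0.8 -1.4]
```

View pics/p1.png

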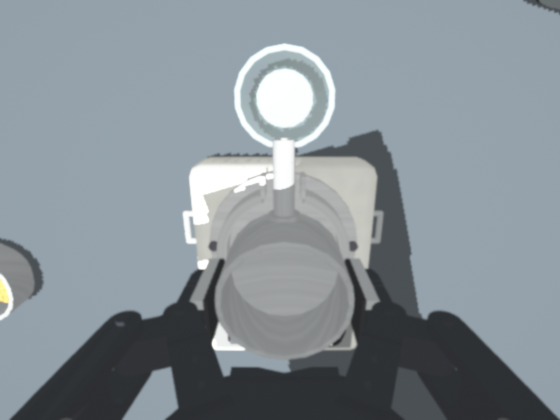

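```bash
python3 - <<'E'
from h import *
c=(563.1,5.0)
h=movel([*c,64.5],vel=25,until_force=7)
s=sense(); print(h,s["tcp_pos"].round(2),s["t"],s["force"].round(1),s["ft_torque"].round(2))
im=get_image("wrist"); save(im,"p2"); np.save("p2.npy",im,allow_pickle=True)
E
```

```text
True [562.96   5.02  66.98] 13.45 [-1.8  0.1  9.2] [ 0.06  0.36 -0.04]
```

View pics/p2.png

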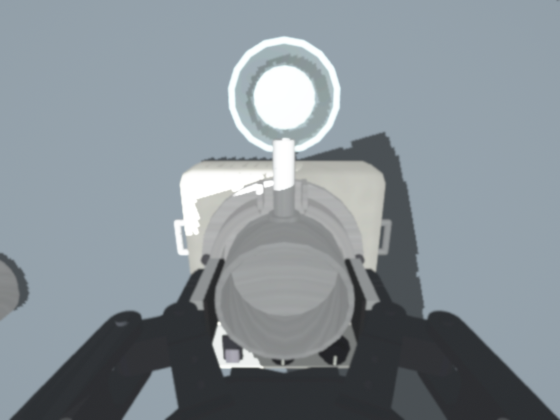

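```bash
python3 - <<'E'
from h import *
c=(563.1,5.0)
set_gripper(75); s=sense(); print(s["force"].round(1),s["tcp_pos"].round(1))
movel([*c,130],vel=150)
movel([500,23,190],vel=200)
im=get_image("wrist"); save(im,"p3"); np.save("p3.npy",im,allow_pickle=True); print(sense()["t"])
for z in (96,98,100): print(z,circ(im,c,z,28.5,"ridge",free=1,win=5),circ(im,c,z,30,"fall",free=1,win=5))
p=project(im,[[563,5,80]])[0].astype(int); print(p)
a=im["pixels"][max(0,p[1]-75):p[1]+75,p[0]-75:p[0]+75,::-1]
cv2.imwrite("pics/zoom4.png",cv2.resize(np.ascontiguousarray(a),None,fx=4,fy=4,interpolation=cv2.INTER_CUBIC))
E
```

```text
[-0.5 -0.8 -1. ] [562.4   5.   66.3]
15.025
96 (array([562.73,   7.99]), 25.76, 0.48, 103) (array([563.4 ,   4.14]), 23.89, 0.18, 120)
98 (array([563.02,   7.97]), 25.48, 0.55, 106) (array([562.69,   9.11]), 27.67, 1.08, 81)
100 (array([562.25,   4.51]), 28.23, 0.14, 98) (array([562.73,   8.98]), 27.39, 1.02, 80)
[282 121]
```

View pics/zoom4.png

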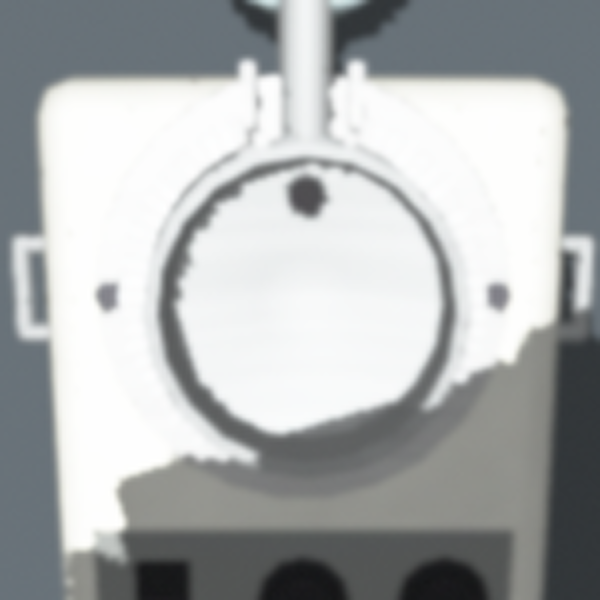

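```bash
cat >> h.py <<'E'
PS=-.287
def look(name,c,h,ztcp=140,psi=PS):
    c=np.array(c[:2],float); cs=[]
    movep([c[0],c[1],ztcp],dn(psi))
    im=get_image("wrist"); save(im,name); np.save(name+".npy",im,allow_pickle=True)
    r=circ(im,c,h,28.5,"ridge",free=1,win=14,it=2); r=circ(im,r[0],h,28.5,"ridge",free=1,win=4); f=circ(im,r[0],h,30,"fall",free=1,win=3)
    print(name,r,f,sense()["t"]); return r,f,im
E
python3 - <<'E'
from h import *
im=np.load("p3.npy",allow_pickle=True).item()
for z in (96,98,100): print(z,circ(im,(563,5),z,27,"rise",free=1,win=3))
set_gripper(85)
look("w_fine",(579,250),33)
E
```

```text
96 (array([562.04,   4.73]), 27.11, 0.13, 120)
98 (array([562.18,   4.67]), 26.87, 0.13, 120)
100 (array([562.34,   4.62]), 26.65, 0.13, 120)
w_fine (array([580.44, 250.54]), 28.3, 0.06, 116) (array([580.33, 250.54]), 29.88, 0.15, 117) 16.3083
```

View pics/w_fine.png

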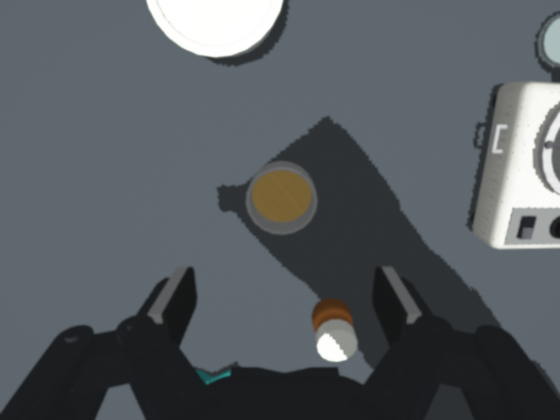

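```bash
cat >> h.py <<'E'
def pick(c,z,name,psi=PS,effort=50,close=0):
    movel([*c,z+35],vel=200)
    h=movel([*c,z],vel=70,until_force=8); 
    if h: print("HIT",sense()["tcp_pos"]); 
    set_gripper(close,effort=effort); s=sense(); zg=s["tcp_pos"][2]; print("grip",s["opening"],s["tcp_pos"].round(2),s["force"].round(1))
    movel([*c,z+60],vel=150); s=sense(); print("lift",s["opening"],s["force"].round(1))
    im=get_image("wrist"); save(im,name); np.save(name+".npy",im,allow_pickle=True)
    return zg
def rimheld(im,z,psi=PS):
    s=sense()["tcp_pos"]; c=s[:2]
    A=np.linspace(0,2*np.pi,160,endpoint=False); d=np.abs(np.angle(np.exp(2j*(A-psi-np.pi/2))))/2; A=A[d>.55]
    for m,r in (("ridge",28.5),("fall",30)):
        o=circ(im,c,z,r,m,free=1,win=4,angs=A); e=o[0]-c
        print("held",m,o,"tool x,y",round(e@[np.cos(psi),np.sin(psi)],2),round(e@[np.sin(psi),-np.cos(psi)],2))
E
python3 - <<'E'
from h import *
c=(580.4,250.5)
zg=pick(c,7,"g_fine"); im=np.load("g_fine.npy",allow_pickle=True).item()
rimheld(im,sense()["tcp_pos"][2]-zg+33); print(zg,sense()["t"])
E
```

```text
grip 58.72174365508488 [580.8  250.65   7.91] [-1.9 -1.3  7.4]
lift 58.93844195689912 [-0.2 -0.4 -1.9]
held ridge (array([579.54, 250.35]), 28.52, 0.27, 84) tool x,y -0.33 0.01
held fall (array([579.54, 250.19]), 29.81, 0.17, 64) tool x,y -0.28 0.16
7.909188915223946 18.5833
```

View pics/g_fine.png

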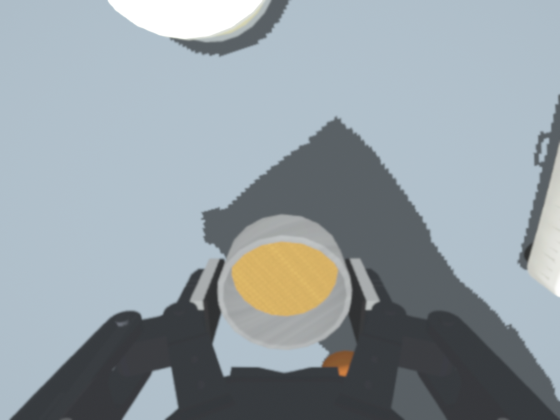

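```bash
cat >> h.py <<'E'
def place(c,zexp,name,force=6,op=75,psi=PS):
    p=sense()["tcp_pos"]; zt=max(zexp+35,150)
    movel([p[0],p[1],zt],vel=200); movep([*c,zt],dn(psi)); movel([*c,zexp+14],vel=120)
    h=movel([*c,zexp-3],vel=25,until_force=force); s=sense()
    print("place",h,s["tcp_pos"].round(2),"exp z",zexp,s["force"].round(1),s["ft_torque"].round(2),s["t"])
    im=get_image("wrist"); save(im,name); np.save(name+".npy",im,allow_pickle=True)
    return abs(s["tcp_pos"][2]-zexp)<1.6
def release(c,op=75,up=45):
    set_gripper(op); p=sense()["tcp_pos"]; movel([p[0],p[1],p[2]+up],vel=120); 
E
python3 - <<'E'
from h import *
c=(562.8,4.9)
print(place(c,97.9,"pl_fine"))
E
```

```text
place True [562.8    4.85  97.91] exp z 97.9 [-0.8 -0.8  8.8] [-0.11  0.1   0.04] 21.15
True
```

View pics/pl_fine.png

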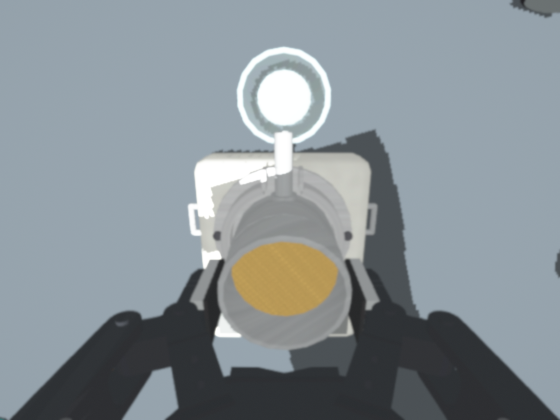

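Contact came exactly at the seated height (97.9). I release and go on to the medium sieve.

```bash
python3 - <<'E'
from h import *
release((562.8,4.9))
im=get_image("wrist"); save(im,"r_fine")
s=sense()["tcp_pos"]; print(circ(im,(562.5,4.9),123,28.5,"ridge",free=1,win=4))
movel([s[0],s[1],180],vel=200); set_gripper(85)
look("w_med",(437,-243),41)
E
```

```text
(array([562.35,   5.13]), 28.72, 0.7, 114)
w_med (array([ 437.76, -247.39]), 28.3, 0.05, 120) (array([ 437.76, -247.41]), 29.91, 0.15, 120) 27.4833
```

View pics/r_fine.png

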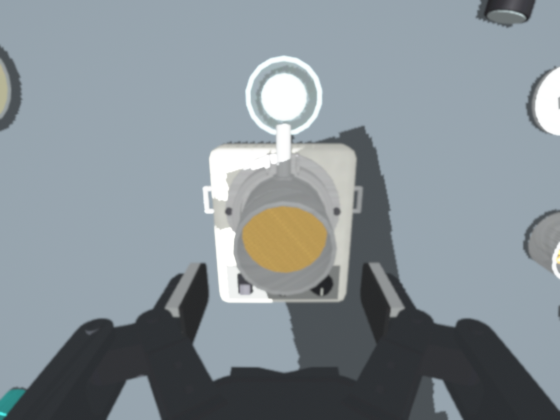

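View pics/w_med.png

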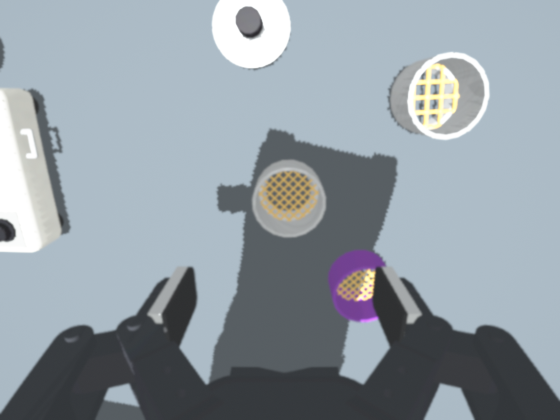

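```bash
python3 - <<'E'
from h import *
c=(437.7,-247.4)
zg=pick(c,9,"g_med"); im=np.load("g_med.npy",allow_pickle=True).item()
rimheld(im,sense()["tcp_pos"][2]-zg+41); print(zg)
print(place((562.8,4.9),115+zg,"pl_med"))
E
```

```text
grip 59.608492644715874 [ 438.03 -247.61    9.84] [-3.6  1.5 12.1]
lift 59.19817055525367 [ 0.3 -0.4 -1.3]
held ridge (array([ 436.99, -247.68]), 28.27, 0.23, 104) tool x,y -0.03 0.59
held fall (array([ 437.01, -247.71]), 29.75, 0.01, 104) tool x,y 0.0 0.61
9.84325818096422
place True [562.85   4.88 124.88] exp z 124.84325818096423 [-2.6  0.  10.4] [0.06 0.43 0.  ] 35.9833
True
```

View pics/pl_med.png

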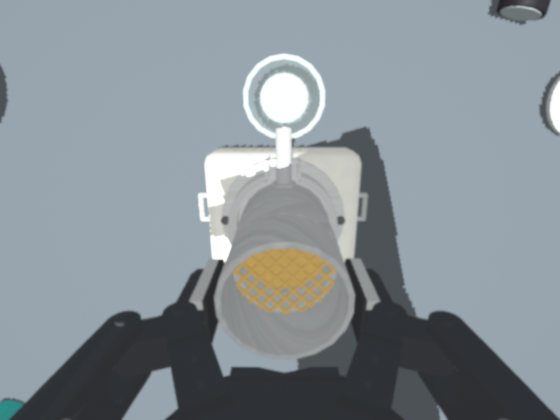

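```bash
python3 - <<'E'
from h import *
release((562.8,4.9),up=50); set_gripper(85)
im=get_image("wrist"); save(im,"r_med"); print(circ(im,(562.5,4.9),156,28.5,"ridge",free=1,win=4))
look("w_coarse",(483,-374),49,ztcp=150)
E
```

```text
(array([561.99,   5.53]), 29.33, 0.82, 103)
w_coarse (array([ 485.42, -380.9 ]), 28.28, 0.03, 120) (array([ 485.42, -380.89]), 29.9, 0.13, 120) 41.8917
```

View pics/r_med.png

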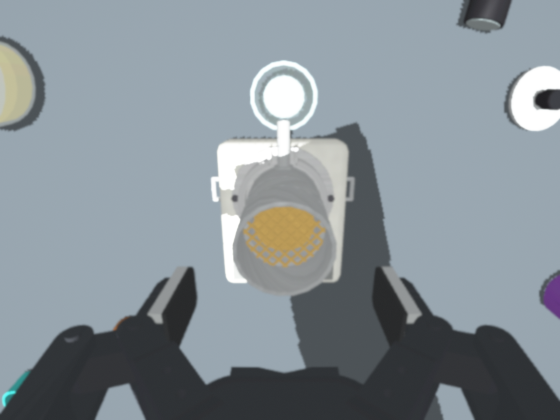

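View pics/w_coarse.png

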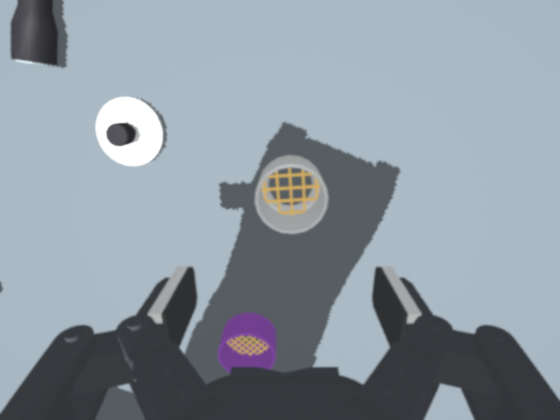

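```bash
python3 - <<'E'
from h import *
c=(485.4,-380.9)
zg=pick(c,12,"g_coarse"); im=np.load("g_coarse.npy",allow_pickle=True).item()
rimheld(im,sense()["tcp_pos"][2]-zg+49); print(zg)
print(place((562.8,4.9),148+zg,"pl_coarse"))
E
```

```text
grip 59.555234364745715 [ 485.79 -381.23   12.86] [-1.9  0.5  7.4]
lift 59.36893729439952 [ 0.1  1.1 -2.2]
held ridge (array([ 484.64, -381.02]), 28.42, 0.17, 104) tool x,y -0.09 0.58
held fall (array([ 484.57, -381.07]), 29.82, 0.13, 104) tool x,y -0.15 0.65
12.855999639588614
place True [562.87   4.87 160.76] exp z 160.85599963958862 [-1.7  0.7  9. ] [0.06 0.33 0.01] 50.4583
True
```

View pics/pl_coarse.png

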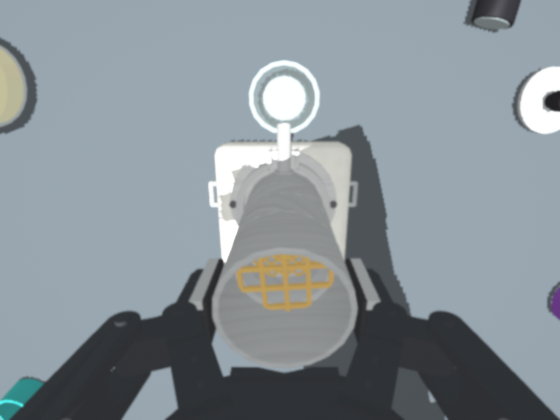

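```bash
python3 - <<'E'
from h import *
release((562.8,4.9),up=55); set_gripper(85)
movep([578,-260,130],dn(PS))
im=get_image("wrist"); save(im,"w_lid"); np.save("w_lid.npy",im,allow_pickle=True)
o=circ(im,(578,-260),12,30,"fall",free=1,win=10); print(o); print(circ(im,o[0],12,30,"fall",free=1,win=4))
c=o[0]
g=cv2.cvtColor(np.ascontiguousarray(im["pixels"]),cv2.COLOR_RGB2GRAY)
print(circ(im,c,34,10,"rise",free=1,win=4), sense()["t"])
E
```

```text
(array([ 575.74, -257.39]), 30.12, 0.14, 120)
(array([ 575.71, -257.36]), 30.12, 0.12, 120)
(array([ 577.38, -257.87]), 10.47, 0.54, 120) 56.5417
```

View pics/w_lid.png

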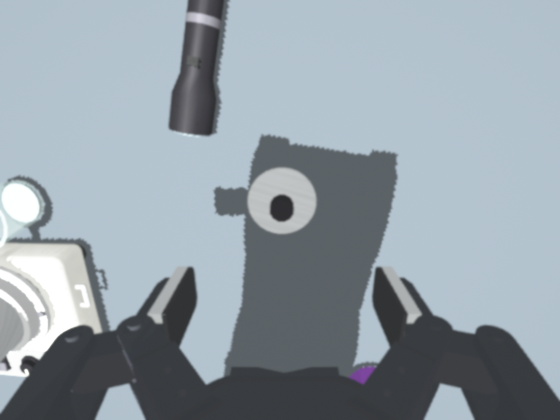

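```bash
python3 - <<'E'
from h import *
c=(575.7,-257.4)
set_gripper(50)
zg=pick(c,17.5,"g_lid",effort=40); im=np.load("g_lid.npy",allow_pickle=True).item()
s=sense()["tcp_pos"]
A=np.linspace(0,2*np.pi,160,endpoint=False); A=A[np.abs(np.angle(np.exp(2j*(A-PS))))/2<.6]
print(zg,s,circ(im,s[:2],s[2]-zg+12,30,"fall",free=1,win=5,angs=A),sense()["t"])
E
```

```text
grip 18.199425698978224 [ 576.01 -257.59   18.11] [-1.3 -0.2  6. ]
lift 17.834376263830546 [-0.2  0.6 -0.7]
18.10761642489872 [ 575.13719953 -257.13882673   76.28685891] (array([ 575.31, -257.68]), 30.57, 0.15, 57) 59.1583
```

View pics/g_lid.png

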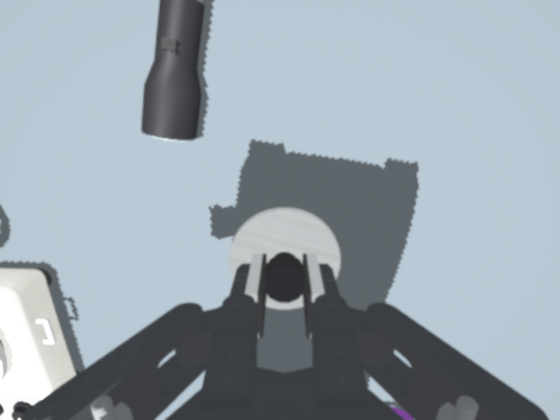

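```bash
python3 - <<'E'
from h import *
ok=place((562.8,4.9),208.1,"pl_lid",force=5); print(ok)
if ok:
    release(None,op=45,up=60); p=sense()["tcp_pos"]; movel([460,35,300],vel=200)
    im=get_image("wrist"); save(im,"fin_w"); 
    for n in ("scene","top"):
        i=get_image(n); save(i,"fin_"+n); np.save("fin_"+n+".npy",i,allow_pickle=True)
    print(sense()["t"])
E
```

```text
place True [562.92   4.92 207.97] exp z 208.1 [-0.8  0.4  7.5] [0.08 0.21 0.05] 65.8333
True
67.7667
```

View pics/fin_w.png

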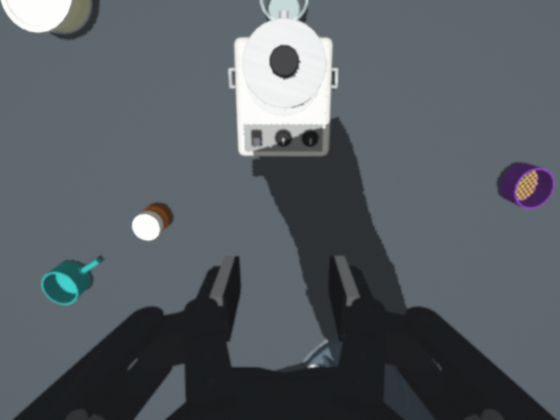

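```bash
python3 - <<'E'
import cv2,numpy as np
a=cv2.imread("pics/fin_scene.png"); a0=cv2.imread("pics/scene0.png")
c=cv2.resize(a[110:290,210:430],None,fx=3.3,fy=3.3,interpolation=cv2.INTER_CUBIC);cv2.imwrite("pics/fz.png",c)
E
```

```text
(no output)
```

View pics/fz.png

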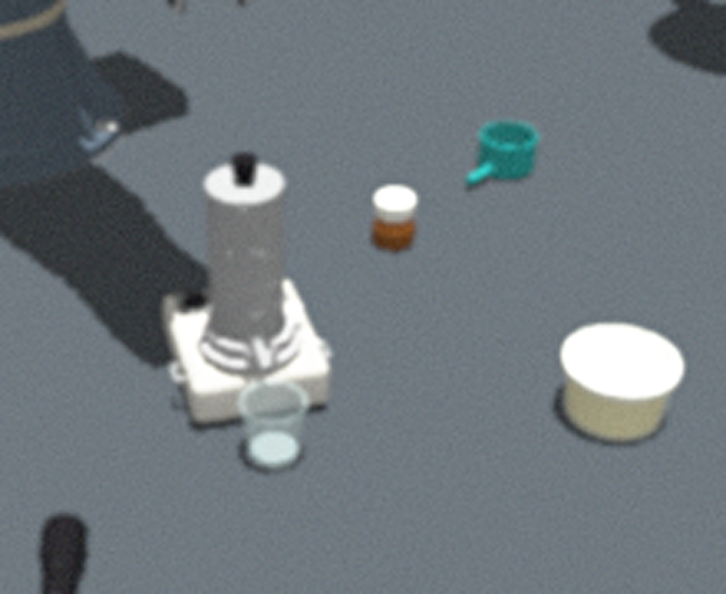

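View pics/fin_top.png

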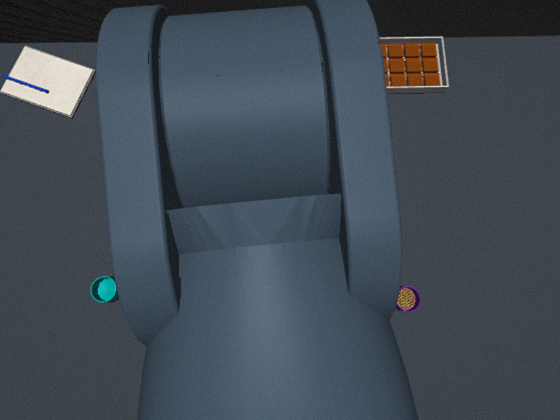

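```bash
python3 - <<'E'
import cv2,numpy as np
a=cv2.imread("pics/fin_scene.png",0).astype(np.float32); b=cv2.imread("pics/scene0.png",0).astype(np.float32)
for n,(x0,x1,y0,y1) in dict(beaker=(282,304,236,254),jar=(320,340,165,188),torch=(214,242,262,315),tub=(375,420,206,245)).items():
    print(n,np.round(cv2.phaseCorrelate(b[y0:y1,x0:x1].copy(),a[y0:y1,x0:x1].copy())[0],2),np.abs(a-b)[y0:y1,x0:x1].mean().round(1))
from cell import *
s=sense();print(s["force"].round(1),s["t"]); hand_in()
E
```

```text
beaker [-0.11 -0.18] 2.4
jar [-0.03 -0.1 ] 2.2
torch [0.01 0.07] 3.1
tub [ 0.5  -0.03] 1.6
[-0.3  0.8  0.3] 67.7667
the job is handed in; nothing more can be done
```

The sieve column is built on the shaker and handed in at 67.8 s, with the gripper open and clear of it. The steel pan went in first with its spout in the slot, pointing over the beaker. On it I stacked the fine, medium and coarse sieves and the lid, and left the purple sieve and the turquoise pan alone.

- **Seating:** each piece made contact within 0.4 mm of its expected seated height. The final scene view shows a straight column with the lid level.
- **Bystanders:** between the first and last scene pictures, the beaker, jar and torch shifted by at most 0.2 px. The tub read 0.5 px sideways, with the smallest picture difference of the four and the arm never near it. I took that as noise without a second check.
- **Weaker checks:**
    - The rim fits after releasing the fine and medium sieves were noisy, with a 0.7–0.8 mm median residual.
    - The top camera's shaker angle differed from the wrist camera's by about 0.06 rad. I used the wrist values, and the spout lay centred in the slot.
    - In the last top view the arm hid the column.

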